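# Draw the top drying tray with the tray puller

## Task

The top tray of the drying cabinet is still warm, so keep your fingers off it: take the tray puller from the blue mat, drop its ball end into the finger hole of the top tray's tab and draw the tray out until it comes up firm against its hidden stop, with about a kilogram of pull and never more than two. Then unhook the puller, leaving the tray standing out, and lay the puller down flat on the blue mat. Leave the other trays shut, the bottles in the tray standing, and the wrench and the things on the cabinet where they are.

Things in the scene. Friction and masses are not known exactly. Their poses are not given: they have to be found in the camera images.
- puller: tray puller, 0.12 kg: black handle 100 x 20 x 26 mm (its x, y, z), a cranked 7 mm steel rod from its +x end, level at 22.5 mm above the underside, turning straight down at x = 130 mm into a leg with a 10 mm ball end. Ball bottom level with the handle's underside; 9 mm of bare leg between ball and rod. Origin: centre of the handle's underside; x towards the ball, z up. Starts flat on the mat
- puller_grip (a point): point in the puller's handle, 25 mm ahead of the handle's middle and 18 mm above its underside; a good place to grip across the 20 mm width
- puller_tip (a point): centre of the puller's 10 mm ball, 130 mm ahead of the puller's origin and 5 mm above its underside
- cabinet: white drying cabinet 260 deep, 400 wide, 194 mm high, with three metal trays one above the other and a control column on the right seen from the robot. Origin: on the bench, at the front face, under the middle of the trays; x points into the cabinet, z up; trays slide out along its -x. The housing spans y = -250 to +150 mm
- tray_top_hole (a point): centre of the 17 mm finger hole in the top tray's tab, at the tab's upper face, 184 mm above the bench; axes as the cabinet's, moves with the tray. The tab, level, 3.5 mm thick, 60 mm wide, is the top edge of the tray's upright metal fascia (258 wide, 48 mm high) folded out 44 mm to the front; the hole's centre is 22 mm before the fascia. Open air above and under the tab
- tray_top (a joint): how far the top tray is drawn out (m), 0 = home; starts 0 to 12 mm out. It slides with about 3 N. A rubber-faced stop hidden inside ends its travel somewhere between 80 and 110 mm out, differently each time: it can only be felt, as the pull climbs by 5 to 10 N per mm of tray travel
- tray_mid (a joint): how far the middle tray is drawn out (m), shut at 0; its tab is like the top one, 52 mm lower
- tray_low (a joint): how far the bottom tray is drawn out (m), shut at 0
- sample0: squat lidded glass weighing bottle, 46 mm wide, 34 mm high, standing loose in the top tray; origin centre of its underside
- sample1: the second such bottle in the top tray
- sample2: the third such bottle in the top tray
- mat: fixed blue mat 300 x 200 x 4 mm on the bench, left or right of the middle; origin centre of its underside, top 4 mm up, x its long side
- wrench: steel wrench 160 mm long lying on the mat beside the puller, along the mat's x; bystander
- rack: fixed green test-tube rack 80 x 200 mm, tubes up to 106 mm high, across the bench from the mat; bystander
- jar: glass jar 56 mm wide, 60 mm high, on top of the cabinet; bystander
- timer: black timer 50 x 70 x 18 mm on top of the cabinet; bystander

How it is judged:
By the outcome, as a careful person would: the job done as asked, in the order asked, and still so for the second after the job is handed in, with the robot touching nothing.
It also fails if it takes over 72 s, if anything falls off the work surface, if the arm or the gripper's body presses on something with over 40 N, if the wrist force passes 120 N, or if a joint passes its speed limit or range.

## Robot

A 7-joint arm with a two-finger parallel gripper is mounted at the origin on the work surface. World frame = base frame: x ahead of the robot, y to its left, z up, the work surface at z = 0. Lengths are in m, angles in rad, forces in N, time in s.
With the tool pointing down it reaches from about 0.425 to 0.925 m from the base axis. Payload 6.8 kg.
Tool frame: the origin (TCP) lies where the fingers leave the gripper's body, on its centre line; the fingertips stand 73 mm ahead of it and the grasp point (between the pads) lies 54 mm ahead of it; z points along the fingers, y is the line along which they close (so a half turn about z gives the same grasp; the last joint's range is limited). The gripper opens to 85 mm and grips with 20 to 120 N. Pads are 22 mm wide; open, the fingers measure 114 mm over their backs; the gripper's body (76 mm by 85 mm) begins 54 mm behind the grasp point. The pads swing forward as they close: fully open they stand 13 mm farther back than shut.
Start: joints at [1.177, 0.477, 0.022, 1.555, -0.011, 1.109, -0.083], TCP at [0.19, -0.648, 0.304] pointing down, gripper open.
Joint ranges: [-2.96, 2.96], [-0.34, 2.1], [-1.41, 1.46], [0.24, 2.44], [-1.37, 4.51], [0.17, 1.92], [-2.96, 2.96]. Speed limits (rad/s): [2.39, 2.39, 3.14, 3.14, 3.14, 3.14, 3.14].

## Interface

Orientations are given as a rotation vector (axis times angle).
In Python, from bench import r, grab_frame, camera_info gives the robot as it stands.
- The arm moves only by the shell command python3 -m pendant 'ROWS' [OPENING] [FORCE]. ROWS is rows parted by semicolons, their numbers by spaces, 1 to 5 of them, each of 6 numbers: dx, dy, dz in m, then a rotation vector rx, ry, rz in rad; each row is the pose to reach, as a shift and turn from the pose commanded when the command began, along the tool's axes at that moment; what a row does not reach only later rows make up. A row lasts 1/10 s, in which the tool goes at most 0.05 m and 0.15 rad, less where a joint would pass 70% of its speed; a pose out of reach is approached as far as the arm can. OPENING is the finger opening in m, set as the command begins (- or left out keeps the last). The fingers move at their own pace and stop on an object; FORCE is the grip in N (left out, the last holds). Time passes only in rows, so rows that do not move let the fingers close. It prints the time, the measured TCP pose, the force, the opening and the grip force at its end.
- r.get_obs(): the state, without advancing time (a new reading comes with each control period).
- grab_frame(name): name is "scene" or "top" or "wrist"; returns (picture, depth): 384x512x3 uint8, blue, green, red; 384x512 float32, m along the optical axis (not along the pixel's ray), 0 where there is no reading.
- camera_info(name): a dict with "camera_matrix" (3x3 intrinsics, pixels), "R" (3x3) and "t" (3): a world point X has camera coordinates R X + t. Camera axes: x right, y down, z forward; pixel columns grow to the right and rows downward; lengths in m; the calibration is good to about 2 mm. A picture is of the moment at which its call begins: read the wrist's pose just before it. camera_info takes no time and is no camera call; for the wrist camera it gives the pose at the moment of the call.
- r.hand_in(): hands the job in; it is judged then, once.
The state is a dict: "clock": time; "joints": joint angles; "qvel": joint speeds; "tau": joint torques, N m; "tcp_pos": TCP position; "orientation": TCP orientation; "contact_force": force on the tool from outside, world axes, zero at the start; "moment": the same for the moment, N m; "grip_width": finger opening in m; "gripper_force": force on a finger pad.
Only numpy, scipy, OpenCV 4.12 (cv2) and the standard library are available. Lean on these libraries where they do the work, as an engineer would, in place of code of your own. Each camera call takes 0.05 s, during which the arm holds its last target. There are 200 camera calls.

## Working session

There is one attempt and no reset: what is moved stays moved. The work goes in short steps, Python scripts to look and compute and a shell command to move; the robot and the scene stay as the last step left them, time stands still between calls to the robot, and variables do not carry over. Pictures are saved under pics/ and viewed, at most 12 in all, crops included, and the job is handed in when it is done.

```bash
mkdir -p pics; ls
cat > h.py <<'E'
from bench import r, grab_frame, camera_info
import numpy as np, cv2
from scipy.spatial.transform import Rotation as R
def snap(n,f):
    ci=camera_info(n); im,d=grab_frame(n); cv2.imwrite(f'pics/{f}.png',im); np.savez(f'pics/{f}.npz',d=d,K=ci['camera_matrix'],R=ci['R'],t=ci['t']); return im,d
def px(f,u,v,z=None):
    "world point of pixel: from depth, or on plane at height z"
    q=np.load(f'pics/{f}.npz'); Rm=np.array(q['R']);t=np.array(q['t']).ravel()
    ray=np.linalg.inv(q['K'])@[u,v,1]; c=-Rm.T@t; w=Rm.T@ray
    if z is None:
        p=q['d'][int(v)-1:int(v)+2,int(u)-1:int(u)+2]; s=np.median(p[p>0]) if (p>0).any() else 0
    else: s=(z-c[2])/w[2]
    return c+s*w
def tool(p):
    "world displacement -> tool axes"
    return R.from_rotvec(r.get_obs()['orientation']).as_matrix().T@np.array(p)
E
python3 - <<'E'
from h import *
o=r.get_obs();print({k:np.round(v,4) for k,v in o.items()})
print(R.from_rotvec(o['orientation']).as_matrix().round(3))
a,_=snap('scene','s0');b,_=snap('top','t0')
cv2.imwrite('pics/both.png',np.vstack([a,b])[:, :])
E
```

```text
pics
{'clock': np.float64(0.0), 'joints': array([ 1.1769,  0.4778,  0.0223,  1.5565, -0.0115,  1.1093, -0.0831]), 'qvel': array([-0.0003, -0.0014, -0.0004,  0.0008,  0.0017, -0.0004,  0.0001]), 'tau': array([-9.00000e-04, -5.96455e+01,  1.60710e+00, -2.81195e+01,
        1.24000e-02,  9.40000e-03, -0.00000e+00]), 'tcp_pos': array([ 0.1902, -0.6472,  0.3029]), 'orientation': array([-3.1078e+00, -4.4720e-01,  6.0000e-04]), 'contact_force': array([ 0.5294, -0.0282, -0.582 ]), 'moment': array([-0.0207, -0.0592,  0.0009]), 'gripper_force': np.float64(0.0), 'grip_width': np.float64(0.0855)}
[[ 0.959  0.282 -0.001]
 [ 0.282 -0.959  0.002]
 [-0.    -0.002 -1.   ]]
```

View pics/t0.png

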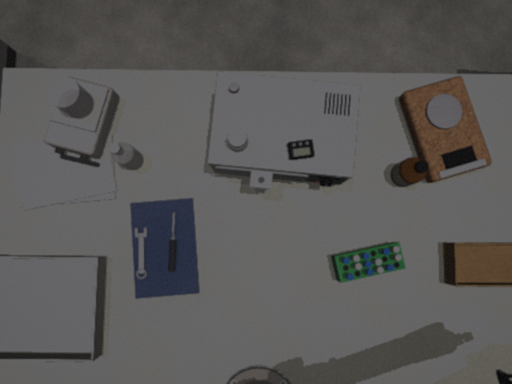

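View pics/s0.png

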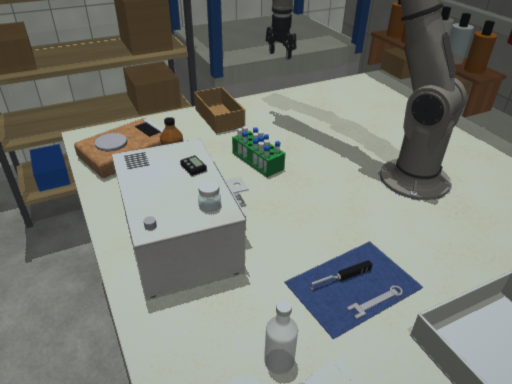

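The top view shows the mat on the left, with the puller at about (172,240), ball end up, and the wrench at (141,253). The tab is at about (261,180). I'll enlarge both areas.

Run:
```python
from h import *
im=cv2.imread('pics/t0.png')
A=cv2.resize(im[195:300,125:205],None,fx=5.5,fy=5.5,interpolation=cv2.INTER_CUBIC)
B=cv2.resize(im[160:200,230:290],None,fx=5.5,fy=5.5,interpolation=cv2.INTER_CUBIC)
C=np.zeros((A.shape[0],A.shape[1]+B.shape[1],3),np.uint8);C[:,:A.shape[1]]=A;C[:B.shape[0],A.shape[1]:]=B
cv2.imwrite('pics/c0.png',np.clip(C*1.8,0,255).astype(np.uint8))
for n,u,v in [('tab',261,186),('hole',261,180),('handle',172,255),('mat',185,280),('top',300,110),('tl',216,75),('tr',359,82)]: print(n,px('t0',u,v).round(4))
print(camera_info('top')['camera_matrix'])
```

```text
tab [ 0.653  -0.0013  0.1827]
hole [ 0.6948 -0.003   0.0017]
handle [0.4549 0.2687 0.0307]
mat [0.377  0.2309 0.0051]
top [ 0.8669 -0.108   0.1927]
tl [ 1.041e+00  1.482e-01 -4.000e-04]
tr [ 1.0231e+00 -3.2140e-01  1.0000e-03]
[[423.69547508   0.         259.23877792]
 [  0.         423.69547508 197.77418573]
 [  0.           0.           1.        ]]
```

View pics/c0.png

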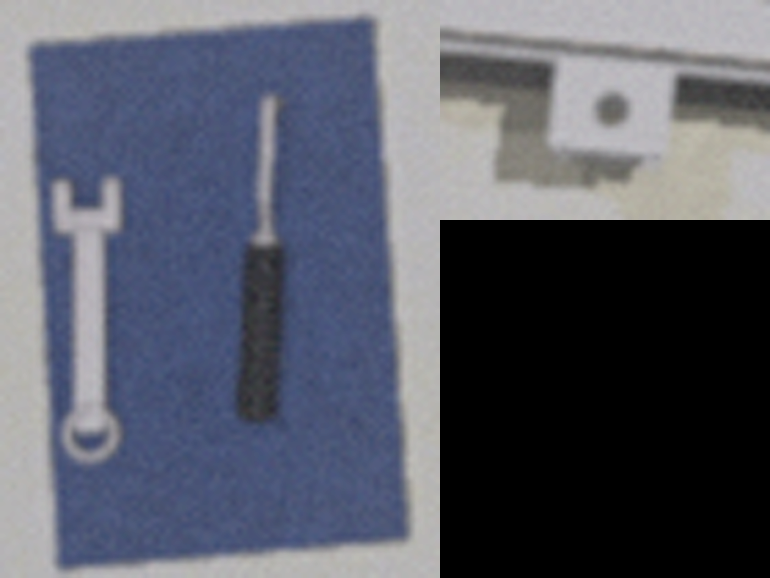

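The crop shows the handle centre line running from (258,418) to (264,245), with the rod end at (270,98). The hole is at (611,109) in the crop, which is (261.1,179.8) in the full picture.

Run:
```python
from h import *
A=lambda x,y,z:px('t0',125+(x+.5)/5.5-.5,195+(y+.5)/5.5-.5,z)
B=lambda x,y,z:px('t0',230+(x-440+.5)/5.5-.5,160+(y+.5)/5.5-.5,z)
b=A(258,420,.03);f=A(264,243,.03);t=A(270,96,.03);h=B(611,109,.184)
for n,p in dict(b=b,f=f,t=t,h=h).items(): print(n,p.round(4))
d=t-b;print('len',np.linalg.norm(f-b),np.linalg.norm(d),'yaw',np.arctan2(d[1],d[0]),np.arctan2(*(f-b)[1::-1]))
# cabinet front edge by depth: top of housing z~.194
q=np.load('pics/t0.npz');P=[]
for u in range(225,350,3):
    vs=[v for v in range(100,200) if abs(px('t0',u,v)[2]-.194)<.008 and not 250<u<275]
    if vs: P.append(px('t0',u,max(vs)+.5,.194)[:2])
P=np.array(P); k=np.polyfit(P[:,1],P[:,0],1);res=P[:,0]-np.polyval(k,P[:,1]);g=abs(res)<.004;k=np.polyfit(P[g,1],P[g,0],1);print('front x=',k,'yaw',-np.arctan(k[0]),g.sum(),len(g), 'hole to front',(np.polyval(k,h[1])-h[0])*np.cos(np.arctan(k[0])))
for (x,y) in [(30,45),(372,18),(408,538),(60,568)]: print('mat',A(x,y,.004).round(4))
for (x,y) in [(52,180),(120,180),(90,465)]: print('wr',A(x,y,.01).round(4))
```

```text
b [0.4064 0.2689 0.03  ]
f [0.5046 0.2685 0.03  ]
t [0.5873 0.2676 0.03  ]
h [ 6.712e-01 -2.000e-04  1.840e-01]
len 0.09825511417701005 0.18094836177776966 yaw -0.007229242771776298 -0.004058725944587629
front x= [0.08732586 0.70166728] yaw -0.08710488920617973 34 34 hole to front 0.030282266640647842
mat [0.6168 0.4118 0.004 ]
mat [0.6347 0.2151 0.004 ]
mat [0.3392 0.1872 0.004 ]
mat [0.3206 0.3832 0.004 ]
wr [0.5391 0.3944 0.01  ]
wr [0.5395 0.3557 0.01  ]
wr [0.3788 0.3668 0.01  ]
```

```bash
p="python3 -m pendant"
$p '.05 -.025 0 0 0 .1;.1 -.05 0 0 0 .2;.14 -.07 0 0 0 .286;.18 -.09 0 0 0 .286;.22 -.11 0 0 0 .286' 0.05 
$p '.03 -.036 0 0 0 0;.06 -.072 0 0 0 0;.09 -.108 0 0 0 0;.12 -.144 0 0 0 0;.15 -.18 0 0 0 0'
$p '0 -.05 0 0 0 0;0 -.1 0 0 0 0;0 -.15 0 0 0 0;0 -.2 0 0 0 0;0 -.25 0 0 0 0'
python3 -c "
from h import *
snap('wrist','w0')"
$p '0 -.05 0 0 0 0;0 -.1 0 0 0 0;0 -.15 0 0 0 0;0 -.2 0 0 0 0;0 -.25 0 0 0 0'
$p '-.02 -.04 0 0 0 0;-.04 -.07 0 0 0 0;-.04 -.07 0 0 0 0;-.04 -.07 0 0 0 0'
python3 -c "
from h import *
snap('wrist','w1');o=r.get_obs();print(o['tcp_pos'],R.from_rotvec(o['orientation']).as_matrix().round(3),o['contact_force'])
cv2.imwrite('pics/w01.png',np.hstack([cv2.resize(cv2.imread(f'pics/w{i}.png'),(400,300)) for i in (0,1)]))"
```

```text
clock: 0.6
tcp_pos: [0.372, -0.4779, 0.3036]
orientation: [-3.141, -0.001, 0.0]
contact_force: [0.9, -0.9, 0.1]
grip_width: 0.0497
gripper_force: 0.0
clock: 1.1
tcp_pos: [0.5212, -0.2984, 0.3037]
orientation: [-3.141, 0.001, 0.001]
contact_force: [1.1, -0.6, 0.8]
grip_width: 0.0502
gripper_force: 0.0
clock: 1.6
tcp_pos: [0.5199, -0.0482, 0.3037]
orientation: [3.141, -0.0, -0.0]
contact_force: [1.1, 0.9, 0.3]
grip_width: 0.05
gripper_force: 0.0
clock: 2.15
tcp_pos: [0.5202, 0.2014, 0.3037]
orientation: [3.141, -0.001, -0.0]
contact_force: [0.9, -0.3, 0.8]
grip_width: 0.05
gripper_force: 0.0
clock: 2.55
tcp_pos: [0.4801, 0.2702, 0.3036]
orientation: [3.141, 0.003, -0.001]
contact_force: [-0.7, 0.1, -0.3]
grip_width: 0.05
gripper_force: 0.0
[0.48090664 0.2689974  0.30360395] [[ 1.    -0.001 -0.   ]
 [-0.001 -1.    -0.001]
 [-0.     0.001 -1.   ]] [0.16258712 0.43415085 0.10242095]
```

View pics/w01.png

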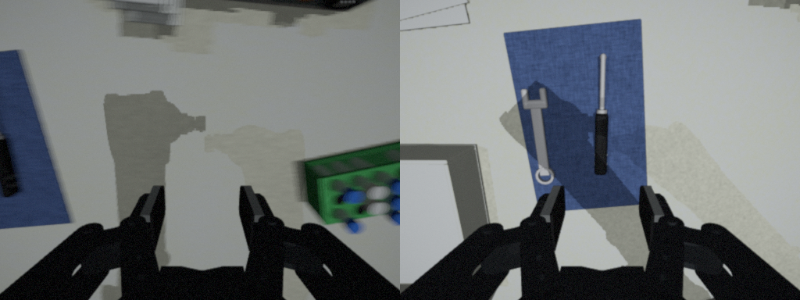

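The right-hand wrist view shows the handle from (601,112) to (600,175) and the rod end at (603,55). I'll convert those to positions and compare them with the top camera.

Run:
```python
from h import *
im=cv2.imread('pics/w1.png')
for n,u,v in [('front',257.5,142),('back',256.5,224),('rod',260,69)]: print(n,px('w1',u,v,.03).round(4))
# dark handle blob
m=(im.max(2)<45).astype(np.uint8); m[240:]=0; m[:, :230]=0; m[:,290:]=0; m[:125]=0
n,l,s,c=cv2.connectedComponentsWithStats(m); i=1+s[1:,4].argmax(); print(s[i],c[i])
ys,xs=np.where(l==i); W=np.array([px('w1',x,y,.03)[:2] for x,y in zip(xs,ys)])
(cx,cy),sz,a=cv2.minAreaRect((W*1000).astype(np.float32));print(cx,cy,sz,a)
```

```text
front [0.5106 0.2717 0.03  ]
back [0.4079 0.2729 0.03  ]
rod [0.5885 0.269  0.03  ]
[ 249  146   17   78 1172] [256.87542662 184.16979522]
457.62860107421875 272.4571533203125 (18.8560791015625, 96.82549285888672) 89.40052032470703
```

```bash
p="python3 -m pendant"
$p '.001 -.001 .05 0 0 .01;.001 -.001 .1 0 0 .01;.001 -.001 .14 0 0 .01;.001 -.001 .18 0 0 .01;.001 -.001 .2 0 0 .01'
$p '0 0 .01 0 0 0;0 0 .018 0 0 0;0 0 .022 0 0 0;0 0 .022 0 0 0'
$p '0 0 0 0 0 0;0 0 0 0 0 0;0 0 0 0 0 0;0 0 0 0 0 0;0 0 0 0 0 0' 0 60
$p '0 0 -.02 0 0 0;0 0 -.06 0 0 0;0 0 -.1 0 0 0;0 0 -.1 0 0 0;0 0 -.1 0 0 0'
python3 -c "
from h import *
snap('wrist','w2');o=r.get_obs();print(o['tcp_pos'],o['orientation'],o['contact_force'],o['moment'],o['grip_width'])
print(camera_info('wrist'))"
```

```text
clock: 3.1
tcp_pos: [0.4813, 0.2676, 0.1004]
orientation: [3.138, -0.021, -0.006]
contact_force: [-0.2, -0.6, -0.9]
grip_width: 0.0502
gripper_force: 0.0
clock: 3.5
tcp_pos: [0.4821, 0.2708, 0.0824]
orientation: [-3.141, 0.017, -0.001]
contact_force: [0.4, 0.3, -0.2]
grip_width: 0.0502
gripper_force: 0.0
clock: 4.0
tcp_pos: [0.4822, 0.2714, 0.083]
orientation: [-3.141, 0.016, -0.003]
contact_force: [-1.1, -0.2, 6.4]
grip_width: 0.0187
gripper_force: 59.7
clock: 4.5
tcp_pos: [0.4819, 0.2709, 0.1827]
orientation: [-3.141, 0.016, -0.003]
contact_force: [-0.8, -0.4, -2.2]
grip_width: 0.0187
gripper_force: 58.9
[0.48119078 0.27043885 0.18154215] [ 3.14098490e+00 -1.62167231e-02 -4.20935599e-04] [-0.25089032 -0.21015084 -2.08176915] [-0.03553181 -0.03071116  0.04433735] 0.018471747663523642
{'camera_matrix': array([[296.85527077,   0.        , 258.26111303],
       [  0.        , 296.85527077, 192.80971712],
       [  0.        ,   0.        ,   1.        ]]), 'R': array([[-1.07316495e-02, -9.99942106e-01,  7.84464044e-04],
       [-9.53041916e-01,  1.04657417e-02,  3.02657519e-01],
       [-3.02648207e-01,  2.50038731e-03, -9.53099056e-01]]), 't': array([0.27620936, 0.45410631, 0.40874784])}
```

View pics/w2.png

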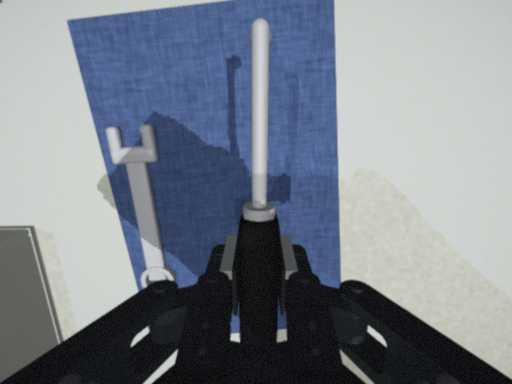

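The puller is held straight. The rod end is at (260,20) and the ball shows under it, down to v of about 45. Next: the ball's offset in the tool frame.

Run:
```python
from h import *
o=r.get_obs();T=o['tcp_pos'];M=R.from_rotvec(o['orientation']).as_matrix()
for u,v in [(260,27),(260,40),(260,60),(260,100),(260,150),(260,195),(259,225)]:
    p=px('w2',u,v); print((u,v),p.round(4),'tool',(M.T@(p-T)).round(4))
im=cv2.imread('pics/w2.png');cv2.imwrite('pics/c2.png',cv2.resize(im[5:65,220:300],None,fx=8,fy=8,interpolation=cv2.INTER_CUBIC))
# hole from the scene camera / model check
for u,v in [(256,20),(265,20)]: print(px('w2',u,v,.127))
```

```text
(260, 27) [0.5855 0.27   0.13  ] tool [ 0.1043 -0.0006  0.0515]
(260, 40) [0.5811 0.27   0.1304] tool [ 0.0999 -0.0006  0.0511]
(260, 60) [0.5742 0.2701 0.1306] tool [ 0.093  -0.0006  0.0509]
(260, 100) [0.5597 0.2702 0.1301] tool [ 0.0785 -0.0006  0.0515]
(260, 150) [0.5399 0.2704 0.1304] tool [ 0.0587 -0.0006  0.0511]
(260, 195) [0.5177 0.2705 0.1226] tool [ 0.0365 -0.0005  0.0589]
(259, 225) [0.5047 0.2711 0.1273] tool [ 0.0235 -0.001   0.0543]
[0.58847904 0.27143242 0.127     ]
[0.58844191 0.26803914 0.127     ]
```

View pics/c2.png

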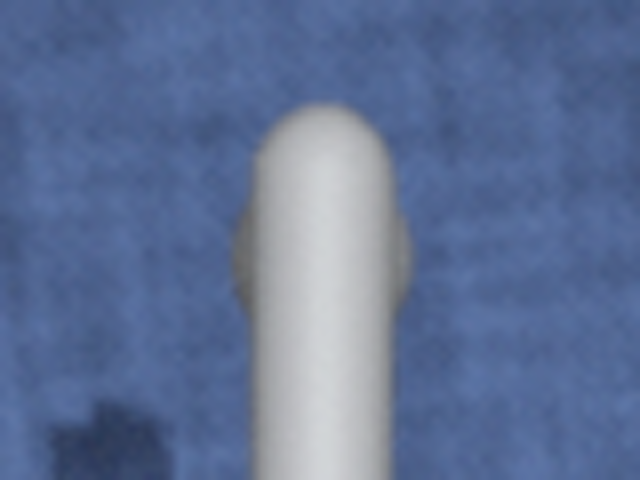

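```bash
p="python3 -m pendant"
$p '0 0 -.04 0 0 0;0 0 -.08 0 0 .03;0 .02 -.1 0 0 .05;0 .06 -.1 0 0 .077;.01 .1 -.1 0 0 .077'
$p '.02 .03 0 0 0 0;.04 .06 0 0 0 0;.06 .09 0 0 0 0;.06 .11 0 0 0 0;.06 .11 0 0 0 0'
$p '0 0 0 0 0 0;0 0 0 0 0 0'
python3 - <<'E'
from h import *
im,d=snap('wrist','w3');o=r.get_obs();M=R.from_rotvec(o['orientation']).as_matrix();print(o['tcp_pos'],M.round(4),o['contact_force'],o['moment'])
for u in (210,260,300,340,380):print(u,[px('w3',u,v)[2].round(3) for v in (10,25,50,80)])
E
```

```text
clock: 5.05
tcp_pos: [0.4891, 0.1703, 0.2809]
orientation: [3.138, -0.133, -0.003]
contact_force: [-0.0, -0.3, -1.9]
grip_width: 0.0185
gripper_force: 58.9
clock: 5.55
tcp_pos: [0.5401, 0.0517, 0.2796]
orientation: [3.136, -0.146, -0.007]
contact_force: [0.2, 1.0, -1.9]
grip_width: 0.0186
gripper_force: 58.9
clock: 5.75
tcp_pos: [0.5402, 0.0574, 0.2811]
orientation: [-3.138, 0.134, 0.002]
contact_force: [0.6, -0.3, -0.8]
grip_width: 0.0186
gripper_force: 58.9
[0.54024676 0.05751093 0.28133475] [[ 9.964e-01 -8.480e-02 -1.100e-03]
 [-8.480e-02 -9.964e-01  4.000e-04]
 [-1.100e-03 -4.000e-04 -1.000e+00]] [ 0.93364887 -0.15139437 -1.28789524] [-0.00618304  0.01748219 -0.0230786 ]
210 [np.float64(0.0), np.float64(0.0), np.float64(0.001), np.float64(-0.0)]
260 [np.float64(0.0), np.float64(0.229), np.float64(0.228), np.float64(0.228)]
300 [np.float64(0.184), np.float64(0.132), np.float64(0.0), np.float64(0.0)]
340 [np.float64(0.184), np.float64(0.132), np.float64(0.001), np.float64(0.001)]
380 [np.float64(0.184), np.float64(0.001), np.float64(0.0), np.float64(0.0)]
```

View pics/w3.png

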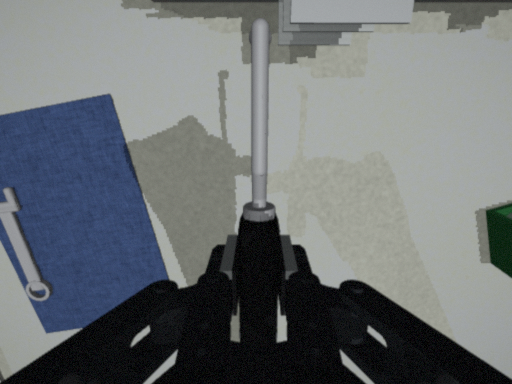

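The tab's front edge is at v≈22, u 292–413, and the hole is just out of view ahead, so I'll move 27 mm forward.

```bash
p="python3 -m pendant"
$p '.01 0 0 0 0 0;.02 0 0 0 0 0;.027 0 0 0 0 0;.027 0 0 0 0 0;.027 0 0 0 0 0'
python3 - <<'E'
from h import *
im,d=snap('wrist','w4');o=r.get_obs();M=R.from_rotvec(o['orientation']).as_matrix();print(o['tcp_pos'],M.round(4)[:2,0])
cv2.imwrite('pics/c4.png',cv2.resize(im[0:110,220:420],None,fx=4,fy=4,interpolation=cv2.INTER_CUBIC))
E
```

```text
clock: 6.3
tcp_pos: [0.5677, 0.0537, 0.2817]
orientation: [-3.139, 0.137, 0.001]
contact_force: [-0.3, 0.4, -1.6]
grip_width: 0.0184
gripper_force: 58.9
[0.56745361 0.05368527 0.28172367] [ 0.9962 -0.0871]
```

View pics/c4.png

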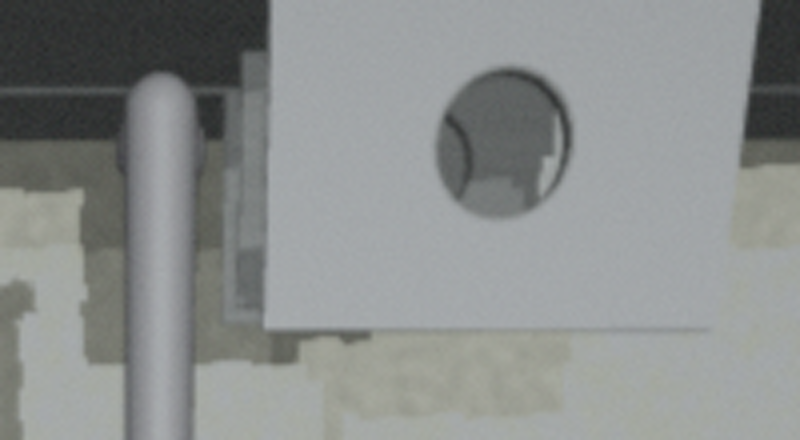

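The hole centre is at crop (505,143), and the ball shows to either side of the rod at (160,147). The tab edge is level in the picture, so the yaw is right.

Run:
```python
from h import *
f=lambda x,y,z:px('w4',220+(x+.5)/4-.5,(y+.5)/4-.5,z)
o=r.get_obs();M=R.from_rotvec(o['orientation']).as_matrix();T=o['tcp_pos']
h=f(505,143,.184);b=f(160,147,.2087);e=f(160,74,.2262)
print('hole',h,'ball',b,'rodend',e,px('w4',260,45),'ball in tool',M.T@(b-T),'diff tool',M.T@(h-b))
print('diam',f(572,143,.184)-f(437,143,.184),f(505,68,.184)-f(505,218,.184),'tab front',f(488,328,.184),f(265,328,.184),f(710,328,.184))
```

```text
hole [6.72245639e-01 5.60679824e-04 1.84000000e-01] ball [0.67123124 0.04476818 0.2087    ] rodend [0.67423779 0.04458682 0.2262    ] [0.66481528 0.04526958 0.22826968] ball in tool [ 0.10419908 -0.00016245  0.07296775] diff tool [0.0048755  0.04394975 0.02469962]
diam [-1.50300571e-03 -1.70910621e-02  2.77555756e-17] [1.71906651e-02 2.42420142e-05 2.77555756e-17] tab front [0.65030999 0.00277689 0.184     ] [0.65290296 0.03225719 0.184     ] [ 0.64772855 -0.02657237  0.184     ]
```

```bash
p="python3 -m pendant"
$p '.002 .02 0 0 0 0;.005 .038 0 0 0 0;.005 .044 0 0 0 0;.005 .044 0 0 0 0;.005 .044 .005 0 0 0'
python3 - <<'E'
from h import *
im,d=snap('wrist','w5');o=r.get_obs();print(o['tcp_pos'],o['contact_force'])
cv2.imwrite('pics/c5.png',cv2.resize(im[0:90,200:320],None,fx=6,fy=6,interpolation=cv2.INTER_CUBIC))
E
```

```text
clock: 6.85
tcp_pos: [0.569, 0.0104, 0.2774]
orientation: [-3.138, 0.136, -0.002]
contact_force: [0.3, -0.2, -1.3]
grip_width: 0.0188
gripper_force: 58.9
[0.56841511 0.01065993 0.27612677] [-0.61484846  1.04781594 -2.11460357]
```

View pics/c5.png

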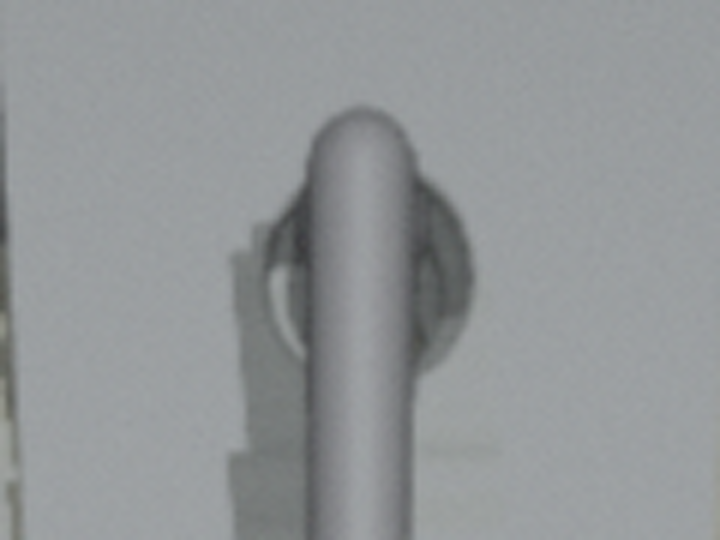

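The hole spans u 268–473 in the crop (centre about 370) and the rod is at 361. That is under 1 mm too far left, so I'll shift +1 mm in y and lower.

```bash
p="python3 -m pendant"
$p '0 .001 0 0 0 0;0 .001 .005 0 0 0;0 .001 .01 0 0 0;0 .001 .013 0 0 0;0 .001 .016 0 0 0'
$p '0 0 .003 0 0 0;0 0 .006 0 0 0;0 0 .009 0 0 0'
$p '0 0 .002 0 0 0;0 0 .004 0 0 0;0 0 .0055 0 0 0;0 0 .0055 0 0 0;0 0 .0055 0 0 0'
python3 - <<'E'
from h import *
im,d=snap('wrist','w6');o=r.get_obs();print(o['tcp_pos'],o['contact_force'],o['moment'])
print([px('w6',260,v).round(4) for v in (30,60,100,140)])
print([px('w6',u,20).round(4)[2] for u in (225,300,310)])
E
```

```text
clock: 7.4
tcp_pos: [0.5686, 0.0085, 0.2604]
orientation: [3.139, -0.137, -0.001]
contact_force: [-0.5, -0.7, -1.7]
grip_width: 0.0185
gripper_force: 58.9
clock: 7.7
tcp_pos: [0.5687, 0.0084, 0.2517]
orientation: [-3.139, 0.137, -0.0]
contact_force: [0.5, 0.1, -0.2]
grip_width: 0.0188
gripper_force: 58.9
clock: 8.2
tcp_pos: [0.5687, 0.0084, 0.2465]
orientation: [-3.139, 0.137, -0.0]
contact_force: [-0.4, -0.3, -1.7]
grip_width: 0.0183
gripper_force: 58.9
[0.56874572 0.00839831 0.24653151] [ 0.87285204  0.46499919 -0.57342183] [ 0.01776289 -0.02832102  0.00566987]
[array([ 6.708e-01, -4.000e-04,  1.938e-01]), array([6.606e-01, 4.000e-04, 1.938e-01]), array([0.6461, 0.0017, 0.1935]), array([0.6304, 0.003 , 0.1939])]
[np.float64(0.1846), np.float64(0.1845), np.float64(0.1844)]
```

Inserted with no contact; the rod clears the tab by about 2.3 mm. Now the slow draw.

```bash
p="python3 -m pendant"
$p '-.001 0 0 0 0 0;-.003 0 0 0 0 0;-.005 0 0 0 0 0;-.007 0 0 0 0 0;-.009 0 0 0 0 0'
$p '-.002 0 0 0 0 0;-.004 0 0 0 0 0;-.006 0 0 0 0 0;-.008 0 0 0 0 0;-.01 0 0 0 0 0'
python3 -c "
from h import *
o=r.get_obs();print(o['contact_force'],o['moment'],px('w6',260,100)[2]);im,d=snap('wrist','w7');print([px('w7',u,20).round(4) for u in (225,260,300)])"
```

```text
clock: 8.75
tcp_pos: [0.56, 0.0091, 0.2466]
orientation: [-3.139, 0.137, -0.002]
contact_force: [1.7, 0.1, -2.6]
grip_width: 0.0186
gripper_force: 58.8
clock: 9.25
tcp_pos: [0.5497, 0.01, 0.2465]
orientation: [-3.139, 0.137, -0.0]
contact_force: [3.3, -0.5, -1.4]
grip_width: 0.0185
gripper_force: 58.8
[ 3.34841238 -0.52709982 -1.37740988] [-0.02545769 -0.51587566  0.01336102] 0.193512321794432
[array([0.6582, 0.0144, 0.1849]), array([0.6552, 0.0009, 0.1928]), array([ 0.6557, -0.015 ,  0.1846])]
```

The pull reads 3.3 N, so the tray is moving.

```bash
p="python3 -m pendant"
$p '-.003 0 0 0 0 0;-.006 0 0 0 0 0;-.009 0 0 0 0 0;-.012 0 0 0 0 0;-.015 0 0 0 0 0'
$p '-.003 0 0 0 0 0;-.006 0 0 0 0 0;-.009 0 0 0 0 0;-.012 0 0 0 0 0;-.015 0 0 0 0 0'
$p '-.003 0 0 0 0 0;-.006 0 0 0 0 0;-.009 0 0 0 0 0;-.011 0 0 0 0 0;-.013 0 0 0 0 0'
$p '-.001 0 0 0 0 0;-.002 0 0 0 0 0;-.003 0 0 0 0 0;-.004 0 0 0 0 0;-.005 0 0 0 0 0'
```

```text
clock: 9.8
tcp_pos: [0.5345, 0.0113, 0.2464]
orientation: [3.139, -0.137, 0.0]
contact_force: [3.1, -0.4, -0.8]
grip_width: 0.0186
gripper_force: 58.9
clock: 10.3
tcp_pos: [0.5196, 0.0126, 0.2464]
orientation: [3.139, -0.137, 0.0]
contact_force: [2.3, -1.3, -1.0]
grip_width: 0.0188
gripper_force: 58.9
clock: 10.8
tcp_pos: [0.5068, 0.0138, 0.2464]
orientation: [3.139, -0.137, 0.0]
contact_force: [3.2, 0.0, -1.3]
grip_width: 0.0186
gripper_force: 58.9
clock: 11.3
tcp_pos: [0.5019, 0.0142, 0.2464]
orientation: [3.139, -0.137, 0.0]
contact_force: [2.7, -0.6, -1.4]
grip_width: 0.0185
gripper_force: 58.9
```

```bash
cat > chk.py <<'E'
from bench import r; import sys
import numpy as np
o=r.get_obs();f=o['contact_force'];print('PULL',f[0].round(2),'x',o['tcp_pos'][0].round(4),o['clock'])
sys.exit(f[0]>5.2)
E
p="python3 -m pendant"; c="python3 chk.py"
( $p '-.0005 0 0 0 0 0;-.001 0 0 0 0 0;-.001 0 0 0 0 0' && $c &&
$p '-.0005 0 0 0 0 0;-.001 0 0 0 0 0;-.001 0 0 0 0 0' && $c &&
$p '-.0005 0 0 0 0 0;-.001 0 0 0 0 0;-.001 0 0 0 0 0' && $c &&
$p '-.0005 0 0 0 0 0;-.001 0 0 0 0 0;-.001 0 0 0 0 0' && $c &&
$p '-.0005 0 0 0 0 0;-.001 0 0 0 0 0;-.001 0 0 0 0 0' && $c &&
$p '-.0005 0 0 0 0 0;-.001 0 0 0 0 0;-.001 0 0 0 0 0' && $c &&
$p '-.0005 0 0 0 0 0;-.001 0 0 0 0 0;-.001 0 0 0 0 0' && $c &&
$p '-.0005 0 0 0 0 0;-.001 0 0 0 0 0;-.001 0 0 0 0 0' && $c &&
$p '-.0005 0 0 0 0 0;-.001 0 0 0 0 0;-.001 0 0 0 0 0' && $c &&
$p '-.0005 0 0 0 0 0;-.001 0 0 0 0 0;-.001 0 0 0 0 0' && $c &&
$p '-.0005 0 0 0 0 0;-.001 0 0 0 0 0;-.001 0 0 0 0 0' && $c &&
$p '-.0005 0 0 0 0 0;-.001 0 0 0 0 0;-.001 0 0 0 0 0' && $c ) | grep PULL
```

```text
PULL 1.94 x 0.5008 11.6False
```

```bash
sed -i 's/sys.exit(\(.*\))$/sys.exit(int(\1))/' chk.py
p="python3 -m pendant"; c="python3 chk.py"
( $p '-.0005 0 0 0 0 0;-.001 0 0 0 0 0;-.001 0 0 0 0 0' && $c &&
$p '-.0005 0 0 0 0 0;-.001 0 0 0 0 0;-.001 0 0 0 0 0' && $c &&
$p '-.0005 0 0 0 0 0;-.001 0 0 0 0 0;-.001 0 0 0 0 0' && $c &&
$p '-.0005 0 0 0 0 0;-.001 0 0 0 0 0;-.001 0 0 0 0 0' && $c &&
$p '-.0005 0 0 0 0 0;-.001 0 0 0 0 0;-.001 0 0 0 0 0' && $c &&
$p '-.0005 0 0 0 0 0;-.001 0 0 0 0 0;-.001 0 0 0 0 0' && $c &&
$p '-.0005 0 0 0 0 0;-.001 0 0 0 0 0;-.001 0 0 0 0 0' && $c &&
$p '-.0005 0 0 0 0 0;-.001 0 0 0 0 0;-.001 0 0 0 0 0' && $c &&
$p '-.0005 0 0 0 0 0;-.001 0 0 0 0 0;-.001 0 0 0 0 0' && $c &&
$p '-.0005 0 0 0 0 0;-.001 0 0 0 0 0;-.001 0 0 0 0 0' && $c &&
$p '-.0005 0 0 0 0 0;-.001 0 0 0 0 0;-.001 0 0 0 0 0' && $c &&
$p '-.0005 0 0 0 0 0;-.001 0 0 0 0 0;-.001 0 0 0 0 0' && $c &&
$p '-.0005 0 0 0 0 0;-.001 0 0 0 0 0;-.001 0 0 0 0 0' && $c &&
$p '-.0005 0 0 0 0 0;-.001 0 0 0 0 0;-.001 0 0 0 0 0' && $c &&
$p '-.0005 0 0 0 0 0;-.001 0 0 0 0 0;-.001 0 0 0 0 0' && $c ) | grep PULL
```

```text
PULL 2.14 x 0.4998 11.9
PULL 2.48 x 0.4988 12.2
PULL 1.68 x 0.4978 12.5
PULL 1.76 x 0.4968 12.8
PULL 1.49 x 0.4958 13.1
PULL 2.63 x 0.4949 13.4
PULL 1.02 x 0.4938 13.7
PULL 1.9 x 0.4929 14.0
PULL 1.96 x 0.4918 14.3
PULL 2.5 x 0.4909 14.6
PULL 1.42 x 0.4899 14.9
PULL 1.86 x 0.4889 15.2
PULL 1.98 x 0.4879 15.5
PULL 2.37 x 0.4869 15.8
PULL 2.03 x 0.4859 16.1
```

```bash
p="python3 -m pendant"; c="python3 chk.py"
( $p '-.0005 0 0 0 0 0;-.001 0 0 0 0 0;-.001 0 0 0 0 0' && $c &&
$p '-.0005 0 0 0 0 0;-.001 0 0 0 0 0;-.001 0 0 0 0 0' && $c &&
$p '-.0005 0 0 0 0 0;-.001 0 0 0 0 0;-.001 0 0 0 0 0' && $c &&
$p '-.0005 0 0 0 0 0;-.001 0 0 0 0 0;-.001 0 0 0 0 0' && $c &&
$p '-.0005 0 0 0 0 0;-.001 0 0 0 0 0;-.001 0 0 0 0 0' && $c &&
$p '-.0005 0 0 0 0 0;-.001 0 0 0 0 0;-.001 0 0 0 0 0' && $c &&
$p '-.0005 0 0 0 0 0;-.001 0 0 0 0 0;-.001 0 0 0 0 0' && $c &&
$p '-.0005 0 0 0 0 0;-.001 0 0 0 0 0;-.001 0 0 0 0 0' && $c &&
$p '-.0005 0 0 0 0 0;-.001 0 0 0 0 0;-.001 0 0 0 0 0' && $c &&
$p '-.0005 0 0 0 0 0;-.001 0 0 0 0 0;-.001 0 0 0 0 0' && $c &&
$p '-.0005 0 0 0 0 0;-.001 0 0 0 0 0;-.001 0 0 0 0 0' && $c &&
$p '-.0005 0 0 0 0 0;-.001 0 0 0 0 0;-.001 0 0 0 0 0' && $c &&
$p '-.0005 0 0 0 0 0;-.001 0 0 0 0 0;-.001 0 0 0 0 0' && $c &&
$p '-.0005 0 0 0 0 0;-.001 0 0 0 0 0;-.001 0 0 0 0 0' && $c &&
$p '-.0005 0 0 0 0 0;-.001 0 0 0 0 0;-.001 0 0 0 0 0' && $c ) | grep PULL
```

```text
PULL 2.54 x 0.4849 16.4
PULL 1.93 x 0.4839 16.7
PULL 1.55 x 0.4829 17.0
PULL 1.61 x 0.4819 17.3
PULL 1.52 x 0.4809 17.6
PULL 2.73 x 0.4799 17.9
PULL 1.65 x 0.4789 18.2
PULL 2.03 x 0.4779 18.5
PULL 1.8 x 0.4769 18.8
PULL 2.44 x 0.4759 19.1
PULL 2.75 x 0.4749 19.4
PULL 2.01 x 0.4739 19.7
PULL 2.91 x 0.473 20.0
PULL 4.92 x 0.4727 20.3
PULL 8.51 x 0.4725 20.6
```

It is against the stop; the reading is 8.5 N and climbing. One more half millimetre gives about 10 N.

```bash
p="python3 -m pendant"; c="python3 chk.py"
$p '-.0002 0 0 0 0 0;-.0004 0 0 0 0 0;-.0005 0 0 0 0 0;-.0005 0 0 0 0 0;-.0005 0 0 0 0 0'; $c
$p '0 0 0 0 0 0;0 0 0 0 0 0'; $c
```

```text
clock: 21.1
tcp_pos: [0.4724, 0.0168, 0.2469]
orientation: [-3.138, 0.138, -0.007]
contact_force: [9.7, -1.4, -5.3]
grip_width: 0.0188
gripper_force: 58.6
PULL 9.71 x 0.4724 21.1
clock: 21.3
tcp_pos: [0.4724, 0.0168, 0.2469]
orientation: [-3.138, 0.137, -0.007]
contact_force: [10.1, -1.8, -6.0]
grip_width: 0.0186
gripper_force: 58.6
PULL 10.06 x 0.4724 21.3
```

```bash
p="python3 -m pendant"; c="python3 chk.py"
$p '.001 0 0 0 0 0;.002 0 0 0 0 0;.004 0 0 0 0 0;.0065 0 0 0 0 0;.0065 0 0 0 0 0'; $c
python3 - <<'E'
from h import *
im,d=snap('wrist','w8');o=r.get_obs();print(o['tcp_pos'],o['contact_force'],o['moment'])
print([px('w8',260,v).round(4) for v in (30,60,100,140)])
print([px('w8',u,20).round(4)[2] for u in (225,300,310)])
cv2.imwrite('pics/c8.png',np.hstack([cv2.resize(x[0:90,210:310],None,fx=4,fy=4,interpolation=cv2.INTER_CUBIC) for x in (cv2.imread('pics/w6.png'),im)]))
E
```

```text
clock: 21.8
tcp_pos: [0.4767, 0.0165, 0.2461]
orientation: [3.139, -0.137, -0.002]
contact_force: [0.7, -0.4, -1.0]
grip_width: 0.0185
gripper_force: 59.0
PULL 0.74 x 0.4767 21.8
[0.47661648 0.01650616 0.24613468] [-0.24076093  0.45592494 -0.77075739] [ 0.04108912 -0.00654673  0.00325089]
[array([0.5787, 0.0077, 0.1932]), array([0.5685, 0.0086, 0.1931]), array([0.554 , 0.0099, 0.1936]), array([0.5384, 0.0112, 0.1935])]
[np.float64(0.1843), np.float64(0.1843), np.float64(0.1842)]
```

View pics/c8.png

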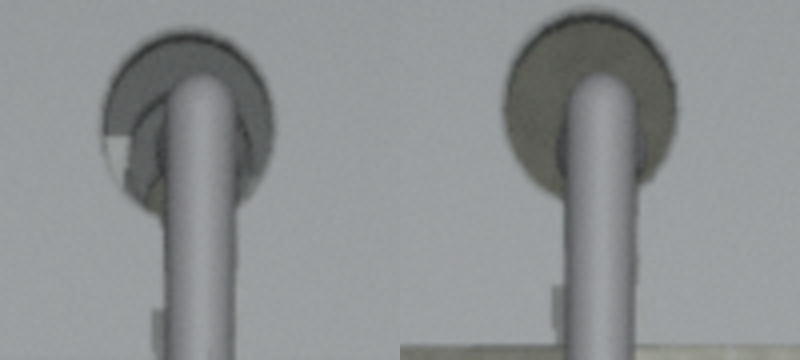

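Compared with the insertion view on the left, the hole rim sits about 18 crop px (roughly 2 mm) further ahead. I'll go 2 mm forward to centre the ball and then lift.

```bash
p="python3 -m pendant"; c="python3 chk.py"
$p '.001 -.0003 0 0 0 0;.002 -.0005 0 0 0 0;.002 -.0005 0 0 0 0;.002 -.0005 -.002 0 0 0;.002 -.0005 -.004 0 0 0'; $c
$p '0 0 -.002 0 0 0;0 0 -.004 0 0 0;0 0 -.006 0 0 0'; $c
$p '0 0 -.003 0 0 0;0 0 -.006 0 0 0;0 0 -.01 0 0 0;0 0 -.015 0 0 0;0 0 -.02 0 0 0'; $c
$p '0 0 -.01 0 0 0;0 0 -.02 0 0 0;0 0 -.03 0 0 0;0 0 -.03 0 0 0'
python3 - <<'E'
from h import *
im,d=snap('wrist','w9');snap('top','t9');o=r.get_obs();print(o['tcp_pos'],o['contact_force'],o['moment'])
E
```

```text
clock: 22.35
tcp_pos: [0.479, 0.0167, 0.2505]
orientation: [3.139, -0.137, -0.0]
contact_force: [-1.5, -0.1, -1.4]
grip_width: 0.019
gripper_force: 59.0
PULL -1.52 x 0.479 22.35
clock: 22.65
tcp_pos: [0.4791, 0.0167, 0.2567]
orientation: [3.139, -0.137, 0.0]
contact_force: [0.1, 0.1, -1.2]
grip_width: 0.0187
gripper_force: 59.0
PULL 0.12 x 0.4791 22.65
clock: 23.15
tcp_pos: [0.4791, 0.0167, 0.2769]
orientation: [-3.139, 0.137, -0.0]
contact_force: [1.2, -0.5, -1.0]
grip_width: 0.019
gripper_force: 59.0
PULL 1.17 x 0.4791 23.15
clock: 23.55
tcp_pos: [0.4799, 0.0169, 0.3083]
orientation: [-3.138, 0.137, -0.005]
contact_force: [0.6, 0.0, -1.0]
grip_width: 0.0187
gripper_force: 59.0
[0.47914268 0.01671263 0.30672407] [-0.44742397  0.50674802 -1.09029592] [ 0.00613225  0.0134392  -0.02192507]
```

View pics/w9.png

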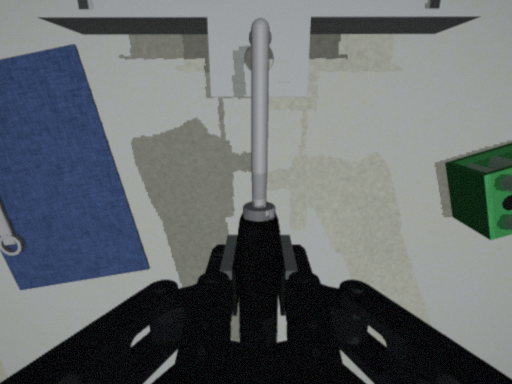

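The puller is unhooked and the tray stands out. Carrying it back to the mat.

```bash
p="python3 -m pendant"; c="python3 chk.py"
$p '-.01 -.04 0 0 0 -.02;-.015 -.085 0 0 0 -.04;-.019 -.13 0 0 0 -.06;-.019 -.175 0 0 0 -.075;-.019 -.22 0 0 0 -.075'
$p '0 -.02 0 0 0 0;0 -.033 .02 0 0 0;0 -.033 .06 0 0 0;0 -.033 .1 0 0 0;0 -.033 .13 0 0 0'
$p '0 0 .03 0 0 0;0 0 .05 0 0 0;0 0 .07 0 0 0;0 0 .08 0 0 0;0 0 .08 0 0 0'
$p '0 0 0 0 0 0;0 0 0 0 0 0'
python3 -c "
from h import *
o=r.get_obs();print(o['tcp_pos'],R.from_rotvec(o['orientation']).as_matrix().round(3)[:,0],o['contact_force'])"
```

```text
clock: 24.15
tcp_pos: [0.4789, 0.239, 0.3059]
orientation: [3.141, -0.019, -0.001]
contact_force: [1.7, -0.4, -1.4]
grip_width: 0.0188
gripper_force: 59.1
clock: 24.65
tcp_pos: [0.4786, 0.2698, 0.1736]
orientation: [3.14, -0.019, -0.004]
contact_force: [-0.2, -0.1, -1.7]
grip_width: 0.0188
gripper_force: 59.1
clock: 25.15
tcp_pos: [0.4788, 0.27, 0.0949]
orientation: [3.14, -0.019, -0.004]
contact_force: [-0.2, -0.7, -0.9]
grip_width: 0.0185
gripper_force: 59.1
clock: 25.35
tcp_pos: [0.4803, 0.2709, 0.0974]
orientation: [-3.141, 0.019, -0.002]
contact_force: [-0.1, 0.1, -1.1]
grip_width: 0.0184
gripper_force: 59.1
[0.48027323 0.27092955 0.09739698] [ 1.    -0.012  0.002] [-0.13412385  0.07508208 -1.0853472 ]
```

```bash
p="python3 -m pendant"
$p '0 0 .005 0 0 0;0 0 .009 0 0 0;0 0 .011 0 0 0;0 0 .012 0 0 0;0 0 .012 0 0 0' | grep -E "tcp|contact"
$p '0 0 .0005 0 0 0;0 0 .001 0 0 0;0 0 .001 0 0 0;0 0 .001 0 0 0' | grep -E "tcp|contact"
$p '0 0 .0005 0 0 0;0 0 .001 0 0 0;0 0 .001 0 0 0;0 0 .001 0 0 0'| grep -E "tcp|contact"
```

```text
tcp_pos: [0.4796, 0.2705, 0.0842]
contact_force: [0.3, -0.4, -0.7]
tcp_pos: [0.4797, 0.2706, 0.0834]
contact_force: [0.2, -0.6, -1.3]
tcp_pos: [0.4798, 0.2706, 0.083]
contact_force: [-1.7, -1.7, 6.0]
```

```bash
p="python3 -m pendant"
$p '0 0 0 0 0 0;0 0 0 0 0 0;0 0 0 0 0 0;0 0 0 0 0 0;0 0 0 0 0 0' .05
$p '0 0 -.01 0 0 0;0 0 -.03 0 0 0;0 0 -.07 0 0 0;0 0 -.11 0 0 0;0 0 -.15 0 0 0'
$p '0 0 -.05 0 0 0;0 0 -.07 0 0 0;0 0 -.07 0 0 0;0 0 -.07 0 0 0'
python3 - <<'E'
from h import *
a,_=snap('wrist','w10');b,_=snap('scene','s10');print(r.get_obs()['contact_force'],r.get_obs()['grip_width'])
cv2.imwrite('pics/f.png',np.hstack([cv2.resize(x,(400,300)) for x in (a,b)]))
for u,v in [(257,160),(257,200),(257,215),(259,100)]: print(px('w10',u,v).round(4))
E
```

```text
clock: 27.15
tcp_pos: [0.4797, 0.2705, 0.0823]
orientation: [3.141, -0.019, -0.0]
contact_force: [0.3, -0.9, -0.3]
grip_width: 0.0499
gripper_force: 0.0
clock: 27.65
tcp_pos: [0.4794, 0.2704, 0.2346]
orientation: [-3.141, 0.019, -0.0]
contact_force: [1.1, 1.6, -0.3]
grip_width: 0.05
gripper_force: 0.0
clock: 28.05
tcp_pos: [0.4795, 0.2703, 0.3028]
orientation: [-3.141, 0.019, -0.001]
contact_force: [-0.3, -0.1, 0.0]
grip_width: 0.0503
gripper_force: 0.0
[-0.10767271 -0.35856768  0.26133166] 0.050068034342080805
[0.4895 0.2724 0.0306]
[0.4399 0.2731 0.03  ]
[0.4203 0.2734 0.0302]
[0.5565 0.2693 0.0304]
```

View pics/f.png

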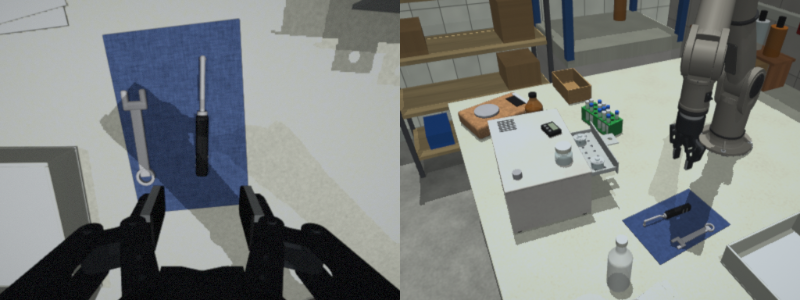

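The puller lies flat on the mat, the tray is out with its bottles standing, and the wrench, jar and timer are where they were.

```bash
python3 -c "
from bench import r
print(r.hand_in())"
```

```text
the job is handed in; nothing more can be done
None
```

The top tray was drawn out to its hidden stop at about 10 N (1 kg) of pull and left standing out, the puller was unhooked and laid flat on the blue mat, and the job was handed in at about 28 s; no verdict was shown.

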